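Open the hot-scrap box with its lever

TASK

Open the hot-scrap box for a workmate without touching its hot flap. With closed fingers, push the loose square-tube offcut sideways along the table until it is clear of the space under the lever bar, then press the pad on the bar's long end down until the bar rests on its stop rod, so that the bar's short end raises the heavy flap. Finish while holding the bar down on the stop with the fingertips, without forcing it; lift and grip nothing, leave the bar's pin in its saddle, and do not disturb the tray, the can or the wrench.

Things in the scene. Friction and masses are not known exactly. Their poses are not given: they have to be found in the camera images.
- rig: Fixed steel rig. Origin on the table right under the saddle; x runs from saddle to scrap box, y left of x, z up. Saddle: two cheek plates (60 mm long in x, y = +-18.5 mm) with open-topped notches, tops at z 168 mm. Grey box: x 100 to 230, 200 wide, rim at z 153 mm. Base plate 6 mm thick, x -185 to 235, y -60 to 60 mm.
- bar: Loose steel lever 345 x 24 x 16 mm, 0.4 kg, its 14 mm cross pin resting in the saddle. Origin on the pin axis, 145 mm above the table. x runs to the box: short end at x +95 mm, under the flap's lip, long end at -250. Level at the start; on the stop rod the long end has swung down about 0.5 rad. Takes 3 to 8 N at the pad, rising steeply at the stop. Let go, it swings back up.
- stop (a point): Middle of the fixed horizontal round stop rod under the bar, 12 mm thick, 60 mm long across the bar; 172 mm from the saddle towards the long end, axis 35 mm above the table.
- pad (a point): Centre of the top face of the flat steel press pad on the bar's long end: 50 mm along the bar, 36 mm across, 5 mm thick; 220 mm from the pin axis and 13 mm above it, so 158 mm above the table at the start and about 53 mm when the bar is on its stop.
- offcut: Loose steel square tube, 170 mm long (its x axis), 50 x 50 mm section, 0.55 kg, lying on the table; origin at the centre of its underside. At the start roughly in line with the bar, one end about 45 mm under the bar's long end, the rest beyond it (centre about 290 mm from the pin), so the bar cannot go fully down. Slides with a light push.
- flap (a joint): Opening angle of the heavy 10 mm steel plate flap (168 x 204 mm, about 2.4 kg) that covers the scrap box, hinged on the box's side away from the lever: 0 = shut, grows as it rises. About 0.27 with the bar down on its stop rod. It falls shut by its own weight.
- lip (a point): Middle of the flap's free edge, which overhangs the box on the lever's side by about 34 mm; height 158 mm when shut, about 203 mm when the bar is on its stop.
- tray: Loose clear plastic small-parts tray 130 x 100 x 45 mm, a bystander; origin at the centre of its underside.
- can: Loose plain aluminium spray can, 56 mm thick, 150 mm tall, a bystander; origin at the centre of its underside.
- wrench: Loose steel wrench about 180 mm long lying flat, a bystander; origin under its middle.
Things that resemble listed ones, but are neither listed nor needed, are in the scene too. Leave any yellow look-alike of the offcut alone.

How it is judged:
By the outcome, as a careful person would: the job done as asked, in the order asked, and still so for the second after the job is handed in, while the arm keeps its last pose, push and grip.
It also fails if it takes over 56 s, if anything falls off the work surface, if the arm or the gripper's body presses on something with over 40 N, if the wrist force passes 120 N, or if a joint passes its speed limit or range.

ROBOT

A 6-joint arm with a two-finger parallel gripper is mounted at the origin on the work surface. World frame = base frame: x ahead of the robot, y to its left, z up, the work surface at z = 0. Lengths are in m, angles in rad, forces in N, time in s.
With the tool pointing down it reaches from about 0.35 to 0.975 m from the base axis. Payload 4.9 kg.
Tool frame: the origin (TCP) lies at the very end of the fingers, on their centre line; the grasp point (between the pads) lies 19 mm behind it; z points along the fingers, y is the line along which they close (so a half turn about z gives the same grasp; the last joint's range is limited). The gripper opens to 85 mm and grips with 20 to 120 N. Pads are 22 mm wide; open, the fingers measure 114 mm over their backs; the gripper's body (76 mm by 85 mm) begins 54 mm behind the grasp point. The pads swing forward as they close: fully open they stand 13 mm farther back than shut.
Start: joints at [1.039, 0.053, 1.613, -0, 1.476, -0.119], TCP at [0.251, 0.572, 0.231] pointing down, gripper open.
Joint ranges: [-3.01, 3.01], [-1.01, 2.22], [0.06, 2.58], [-1.02, 4.17], [0.09, 2.62], [-3.14, 3.14]. Speed limits (rad/s): [2.57, 2.57, 3.14, 3.14, 3.14, 3.14].

INTERFACE

Orientations are given as a rotation vector (axis times angle).
In Python, from station import ctrl, imaging gives the robot as it stands.
- The arm moves only by the tool play_rows, never from a script. Its argument "series" is a list of rows, each a list of 3 entries, a list of its own where there are three numbers: the opening, from 0 (shut) to 1 (fully open), then the shift along the tool's x, y, z each as a share of 0.05 m, from -1 to 1, then the turn, a rotation vector about the tool's x, y, z each as a share of 8 degrees, from -1 to 1. In form: [[grip, [dx, dy, dz], [ax, ay, az]], ...]. A call has 1 to 8 rows; each row shifts and turns the commanded pose from where the row before left it, along the tool's axes as they then stand; what a row does not reach is not made up. A row lasts 1/8 s, in which the tool goes at most 62.5 mm and 10.7 degrees, less where a joint would pass 70% of its speed; a pose out of reach is approached as far as the arm can. A call with a number of a shift or a turn outside -1 to 1 is refused whole. A call with a gripper value outside its range is refused whole. The fingers move at their own pace and stop on an object; "force" is the grip in N (left out, the last holds). Time passes only in rows, so rows that do not move let the fingers close. It gives the time, the measured TCP pose, the force, the opening and the grip force at its end, in the units of the state.
- ctrl.get_obs(): the state, without advancing time (a new reading comes with each control period).
- imaging.get_image(name): name is "scene" or "top" or "wrist"; returns a dict with "color" (384x512x3 uint8, blue, green, red), "fx", "fy", "cx", "cy" (pixels), "D" ([k1, k2, p1, p2, k3] as OpenCV has them; the pictures are not rectified), "extrinsics" (4x4, takes a point from world to camera coordinates); the wrist camera has in their place "hand_eye" (4x4, takes a point from camera to tool coordinates, whose origin is the TCP and whose axes are the flange's). Camera axes: x right, y down, z forward; pixel columns grow to the right and rows downward; lengths in m; the calibration is good to about 2 mm. A picture is of the moment at which its call begins: read the wrist's pose just before it. There is no depth.
- ctrl.finish_job(): hands the job in; it is judged then, once.
The state is a dict: "t": time; "q": joint angles; "dq": joint speeds; "effort": joint torques, N m; "tool_pos": TCP position; "tool_rot": TCP orientation; "contact_force": force on the tool from outside, world axes, zero at the start; "wrist_torque": the same for the moment, N m; "opening": finger opening in m; "grip_force": force on a finger pad.
Only numpy, scipy, OpenCV 4.12 (cv2) and the standard library are available. Lean on these libraries where they do the work, as an engineer would, in place of code of your own. Each camera call takes 0.05 s, during which the arm holds its last target. There are 200 camera calls.

## Working session

There is one attempt and no reset: what is moved stays moved. The work goes in short steps, Python scripts to look and compute and a tool call to move; the robot and the scene stay as the last step left them, time stands still between calls to the robot, and variables do not carry over. Pictures are saved under pics/ and viewed, at most 10 in all, crops included, and the job is handed in when it is done.

Besides the shell and the picture viewer there is one more tool, called as name([rows], argument=value, ...), one row to a line, values as JSON. play_rows: Moves the arm, as the interface text tells. Shift numbers are shares of 0.05 m and turn numbers shares of 8 degrees, none past 1 either way. Its arguments: {"type":"object","properties":{"series":{"type":"array"},"force":{"type":"number"}},"required":["series"]}

```bash
mkdir -p pics; cat > h.py <<'E'
import numpy as np, cv2
from station import ctrl, imaging
def px2ray(im,uv):
    K=np.array([[im["fx"],0,im["cx"]],[0,im["fy"],im["cy"]],[0,0,1.]])
    n=cv2.undistortPoints(np.array(uv,float).reshape(-1,1,2),K,np.array(im["D"],float)).reshape(-1,2)
    E=np.array(im["extrinsics"]);R,t=E[:3,:3],E[:3,3]
    d=np.c_[n,np.ones(len(n))]@R
    return -R.T@t,d
def onz(im,uv,z):
    c,d=px2ray(im,uv); return c+d*((z-c[2])/d[:,2])[:,None]
def proj(im,P):
    K=np.array([[im["fx"],0,im["cx"]],[0,im["fy"],im["cy"]],[0,0,1.]])
    E=np.array(im["extrinsics"])
    return cv2.projectPoints(np.array(P,float).reshape(-1,1,3),cv2.Rodrigues(E[:3,:3])[0],E[:3,3],K,np.array(im["D"],float))[0].reshape(-1,2)
E
python3 - <<'E'
from h import *
import pickle
for n in("scene","top"):
    im=imaging.get_image(n); pickle.dump(im,open(n+".pkl","wb"))
    cv2.imwrite(f"pics/{n}1.png",cv2.resize(im["color"],(800,600)))
    E=np.array(im["extrinsics"]);print(n,im["fx"],(-E[:3,:3].T@E[:3,3]).round(3),E[2,:3].round(2))
o=ctrl.get_obs();print(o)
E
```

```text
scene 356.7538678622063 [ 0.951 -0.701  0.748] [-0.37  0.66 -0.66]
top 466.3714511169654 [ 0.415 -0.064  1.569] [ 0.12  0.01 -0.99]
{'t': 0.1, 'q': array([ 1.03898742e+00,  5.33059691e-02,  1.61412348e+00, -6.82831477e-05,
        1.47598279e+00, -1.18954425e-01]), 'dq': array([ 0.00161384, -0.00061523, -0.00286905, -0.00014057, -0.00132702,
        0.00063068]), 'effort': array([ 2.25012457e-05, -3.94905317e+01, -3.71362424e+01, -1.23791951e-04,
        3.96334144e-03, -7.98000087e-06]), 'tool_pos': array([0.25047786, 0.5720164 , 0.23019641]), 'tool_rot': array([-6.43798074e-01, -3.07438956e+00,  2.74188971e-03]), 'contact_force': array([-0.41143257,  0.4484534 ,  0.35880152]), 'wrist_torque': array([ 0.01724807, -0.0038795 , -0.01164332]), 'grip_force': 0.0, 'opening': 0.08514752378817377}
```

View pics/scene1.png

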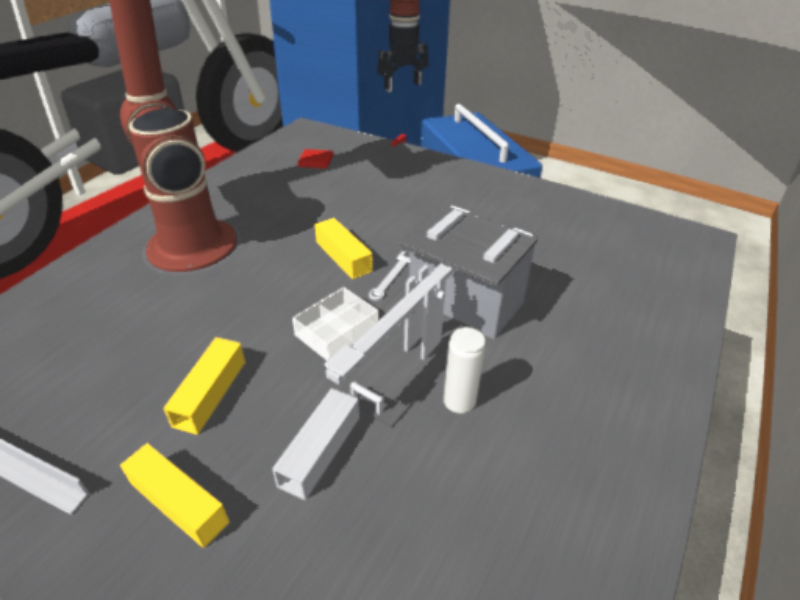

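View pics/top1.png

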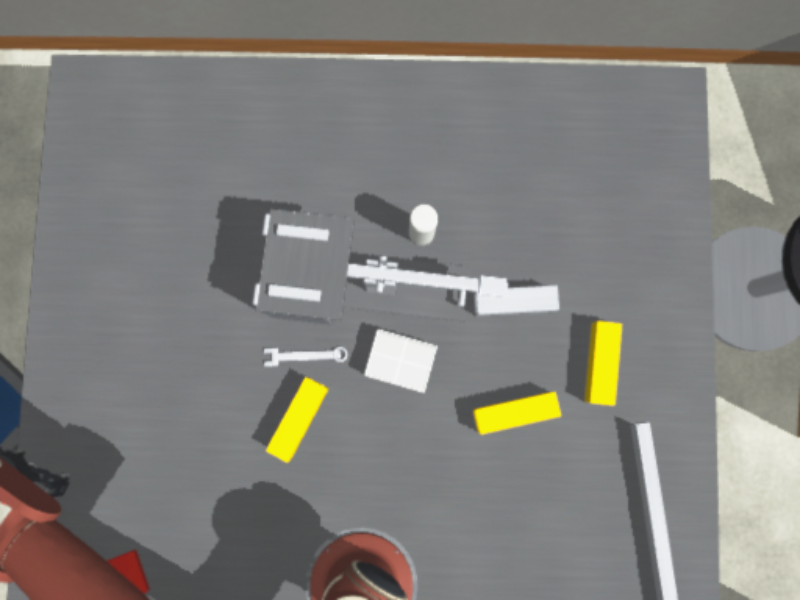

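The overhead view shows the box at about (305,265), the bar running from (350,270) to (490,287), and the pad at (490,287). Things that could pass for the offcut (800 px top picture): grey tube (517,299), yellow tubes (517,412), (604,362) and (297,420), and a long grey angle (655,510). The grey tube at (517,299), in line with the bar and under its end, is the one described. I'll check it in a close crop.

```bash
python3 - <<'E'
from h import *
import pickle
im=pickle.load(open("top.pkl","rb"));c=im["color"][155:215,215:375]
cv2.imwrite("pics/crop1.png",cv2.resize(c,None,fx=5,fy=5,interpolation=cv2.INTER_CUBIC))
E
```

```text
(no output)
```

View pics/crop1.png

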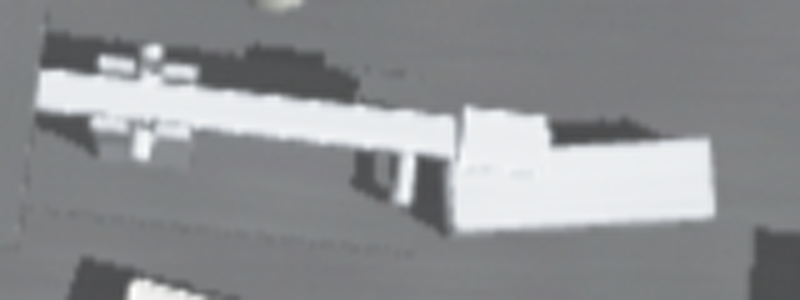

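The crop shows the grey tube (corners (710,138), (714,217), (453,233)) with its inner end under the pad (centre about (505,140)). The pin is at (147,103) and the stop rod at about (405,180). That matches the description.

```bash
python3 - <<'E'
from h import *
import pickle
im=pickle.load(open("top.pkl","rb"))
f=lambda L:[(215+u/5-.4,155+v/5-.4) for u,v in L]
pin=onz(im,f([(147,103)]),.145)[0];pad=onz(im,f([(505,139)]),.158)[0]
oc=onz(im,f([(710,138),(714,217),(453,233)]),.05)
can=onz(im,[(424*.64,215*.64)],.15)[0]
print("pin",pin,"pad",pad,np.linalg.norm((pad-pin)[:2]));print("oc",oc.round(3),np.linalg.norm(oc[1]-oc[2]),np.linalg.norm(oc[0]-oc[1]))
ctr=(oc[0]+oc[2])/2;u=(pad-pin)[:2];u/=np.linalg.norm(u);v=np.array([-u[1],u[0]])
print("ctr",ctr,"u",u,"ang",np.degrees(np.arctan2(u[1],u[0])),"offc ang",np.degrees(np.arctan2(*(oc[1]-oc[2])[[1,0]])))
for p in(*oc,ctr,can): print((p[:2]-pin[:2])@u,(p[:2]-pin[:2])@v)
from scipy.spatial.transform import Rotation as R
print("tool axes\n",R.from_rotvec(ctrl.get_obs()["tool_rot"]).as_matrix().round(3),"can",can)
s=pickle.load(open("scene.pkl","rb"))
print("reproj scene(800)",(proj(s,[pin,pad,ctr,can])/.64).round())
E
```

```text
pin [ 0.63160576 -0.02852654  0.145     ] pad [ 0.61256842 -0.24793566  0.158     ] 0.2202334656969205
oc [[ 0.632 -0.397  0.05 ]
 [ 0.579 -0.399  0.05 ]
 [ 0.565 -0.229  0.05 ]] 0.17143196474920513 0.052221361964986265
ctr [ 0.5981983  -0.31269918  0.05      ] u [-0.08644162 -0.99625692] ang -94.9589290111915 offc ang -85.12497548294988
0.366950411979194 0.031796304312217194
0.3739561680930378 -0.019952995458421777
0.20504307734499286 -0.0492324474976158
0.2859967446620934 -0.008718071592699257
0.07140205075540801 0.12597360777839495
tool axes
 [[-0.916  0.401 -0.001]
 [ 0.401  0.916 -0.002]
 [ 0.    -0.002 -1.   ]] can [ 0.75093573 -0.11055069  0.15      ]
reproj scene(800) [[425. 287.]
 [344. 358.]
 [317. 430.]
 [469. 338.]]
```

play_rows([
  [0, [0, 0, -0.5], [0, 0, -1]],
  [0, [0, 0, -0.5], [0, 0, -1]],
  [0, [0, 0, -0.5], [0, 0, -1]],
  [0, [0, 0, -0.5], [0, 0, -0.54]],
  [0, [-0.36, -0.97, 0], [0, 0, 0]],
  [0, [-0.36, -0.97, 0], [0, 0, 0]],
  [0, [-0.36, -0.97, 0], [0, 0, 0]],
  [0, [-0.36, -0.97, 0], [0, 0, 0]],
], force=30)

```text
t: 1.1
tool_pos: [0.3385, 0.3834, 0.3307]
tool_rot: [0.129, -3.139, 0.001]
contact_force: [1.0, 0.0, 0.4]
opening: 0.0001
grip_force: 0.0
```

play_rows([
  [0, [-0.36, -0.97, 0], [0, 0, 0]],
  [0, [-0.36, -0.97, 0], [0, 0, 0]],
  [0, [-0.36, -0.97, 0], [0, 0, 0]],
  [0, [-0.36, -0.97, 0], [0, 0, 0]],
  [0, [-0.36, -0.97, 0], [0, 0, 0]],
  [0, [-0.36, -0.97, 0], [0, 0, 0]],
  [0, [-0.36, -0.97, 0], [0, 0, 0]],
  [0, [-0.36, -0.97, 0], [0, 0, 0]],
])

```text
t: 2.1
tool_pos: [0.5136, 0.0083, 0.3308]
tool_rot: [0.128, -3.139, -0.0]
contact_force: [0.9, 0.4, 0.5]
opening: -0.0001
grip_force: 0.0
```

play_rows([
  [0, [-0.36, -0.97, 0], [0, 0, 0]],
  [0, [-0.36, -0.97, 0], [0, 0, 0]],
  [0, [-0.36, -0.97, 0], [0, 0, 0]],
  [0, [-0.36, -0.97, 0], [0, 0, 0]],
  [0, [-0.36, -0.97, 0], [0, 0, 0]],
  [0, [-0.36, -0.97, 0], [0, 0, 0]],
  [0, [-0.36, -0.97, 0], [0, 0, 0]],
  [0, [0, 0, 0], [0, 0, 0]],
])

```text
t: 3.1
tool_pos: [0.6665, -0.3212, 0.3278]
tool_rot: [0.122, -3.135, -0.003]
contact_force: [0.2, 0.9, -0.3]
opening: -0.0
grip_force: 0.0
```

play_rows([
  [0, [0, 0, 0], [-1, 0, 0]],
  [0, [0, 0, 0], [-1, 0, 0]],
  [0, [0, -0.28, 0.97], [0, 0, 0]],
  [0, [0, -0.28, 0.97], [0, 0, 0]],
  [0, [0, -0.28, 0.97], [0, 0, 0]],
  [0, [0, -0.28, 0.97], [0, 0, 0]],
  [0, [0, 0, 0], [0, 0, 0]],
])

```text
t: 3.98
tool_pos: [0.6634, -0.3154, 0.1231]
tool_rot: [0.125, -3.086, -0.445]
contact_force: [0.2, -0.3, -0.7]
opening: -0.0001
grip_force: 0.0
```

```bash
python3 - <<'E'
from h import *
from scipy.spatial.transform import Rotation as R
o=ctrl.get_obs();print(R.from_rotvec(o["tool_rot"]).as_matrix().round(3),o["tool_pos"],o["q"].round(2))
im=imaging.get_image("scene");cv2.imwrite("pics/s2.png",cv2.resize(im["color"][130:350,130:400],(800,600)))
E
```

```text
[[-0.997 -0.076 -0.032]
 [-0.082  0.956  0.281]
 [ 0.009  0.283 -0.959]] [ 0.66337742 -0.3153513   0.12305452] [-0.63  0.49  1.3   0.21  1.55 -2.3 ]
```

View pics/s2.png

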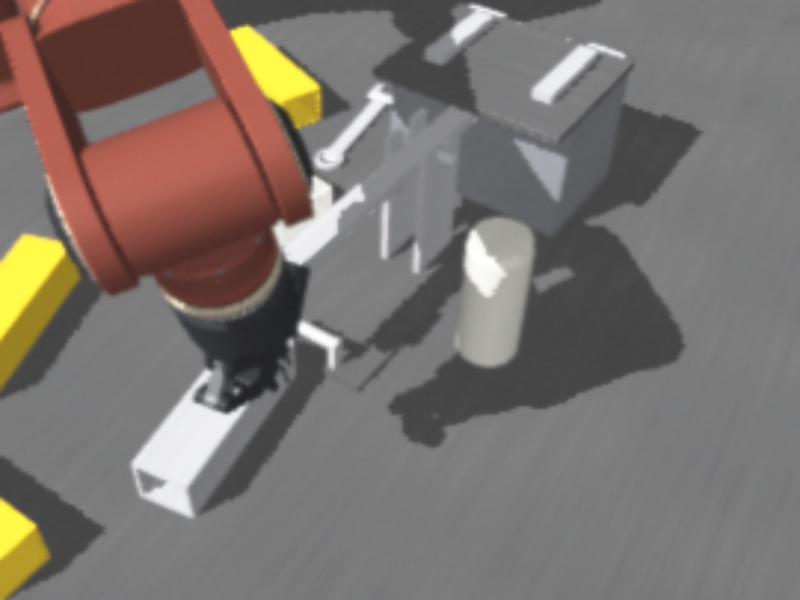

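The picture shows the closed fingers at (240,390), over the far side of the grey tube, clear of the bar end at (310,245). I'll lower them to the table beside the tube.

play_rows([
  [0, [-0.1, -0.36, 0.94], [0, 0, 0]],
  [0, [0, -0.36, 0.94], [0, 0, 0]],
  [0, [0, 0, 0], [0, 0, 0]],
  [0, [0, 0, 0], [0, 0, 0]],
])

```text
t: 4.53
tool_pos: [0.6744, -0.3277, 0.0335]
tool_rot: [0.128, -3.102, -0.431]
contact_force: [0.2, -0.6, 1.2]
opening: -0.0002
grip_force: 0.0
```

play_rows([
  [0, [0.2, -0.05, 0.16], [0, 0, 0]],
  [0, [0.3, 0, 0], [0, 0, 0]],
  [0, [0.3, 0, 0], [0, 0, 0]],
  [0, [0.3, 0, 0], [0, 0, 0]],
  [0, [0.3, 0, 0], [0, 0, 0]],
  [0, [0.3, 0, 0], [0, 0, 0]],
  [0, [0.3, 0, 0], [0, 0, 0]],
  [0, [0.2, 0, 0], [0, 0, 0]],
])

```text
t: 5.52
tool_pos: [0.5622, -0.3362, 0.0213]
tool_rot: [0.126, -3.098, -0.435]
contact_force: [4.6, -0.1, 2.9]
opening: -0.0005
grip_force: 2.3
```

play_rows([
  [0, [0, 0, 0], [0, 0, 0]],
  [0, [0, 0, 0], [0, 0, 0]],
])

```text
t: 5.78
tool_pos: [0.5616, -0.3355, 0.0198]
tool_rot: [0.126, -3.094, -0.437]
contact_force: [-0.2, 0.3, -0.3]
opening: 0.0003
grip_force: 0.1
```

```bash
python3 - <<'E'
from h import *
im=imaging.get_image("top");cv2.imwrite("pics/t3.png",cv2.resize(im["color"][130:290,190:400],(788,600)))
E
```

```text
(no output)
```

View pics/t3.png

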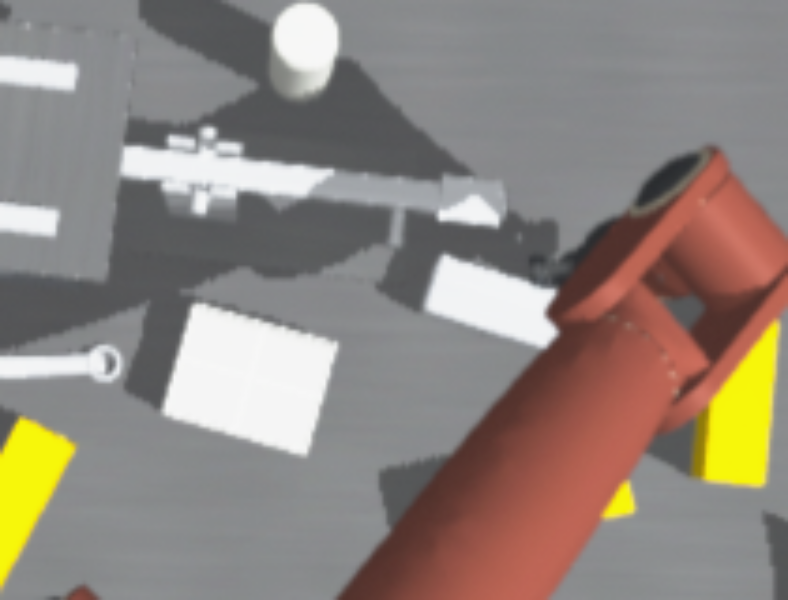

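The picture shows the tube turned a little, with its inner end corners at (443,255) and (425,312). It is below the bar line and apart from the tray at (250,380). I'll check the clearance by numbers.

```bash
python3 - <<'E'
from h import *
import pickle
im=pickle.load(open("top.pkl","rb"))
P=onz(im,[(190+u/3.752-.4,130+v/3.752-.4) for u,v in[(443,255),(425,312),(553,290)]],.05)
pin=np.array([.6316,-.0285]);u=np.array([-.0864,-.9963]);v=np.array([.9963,-.0864])
for p in P: print(p.round(3),(p[:2]-pin)@u,(p[:2]-pin)@v)
E
```

```text
[ 0.577 -0.236  0.05 ] 0.2119491998923697 -0.036446561746799916
[ 0.527 -0.221  0.05 ] 0.20121904676257746 -0.0877439012105034
[ 0.549 -0.333  0.05 ] 0.31011009832901204 -0.05640031971827121
```

The inner end is about 18 mm clear of the pad's edge. I'll add margin by pushing about 35 mm more, nearer the tube's centre.

play_rows([
  [0, [-0.4, 0, 0], [0, 0, 0]],
  [0, [0, 0.45, -0.15], [0, 0, 0]],
  [0, [0, 0, 0], [0, 0, 0]],
  [0, [0.3, 0, 0], [0, 0, 0]],
  [0, [0.3, 0, 0], [0, 0, 0]],
  [0, [0.3, 0, 0], [0, 0, 0]],
  [0, [0.3, 0, 0], [0, 0, 0]],
  [0, [0, 0, 0], [0, 0, 0]],
])

```text
t: 6.82
tool_pos: [0.5192, -0.3197, 0.0337]
tool_rot: [0.124, -3.095, -0.437]
contact_force: [1.0, 0.9, 1.9]
opening: -0.0001
grip_force: 0.0
```

play_rows([
  [0, [-0.2, 0, 0], [0, 0, 0]],
  [0, [0, 0.27, -0.91], [0, 0, 0]],
  [0, [0, 0.27, -0.91], [0, 0, 0]],
  [0, [0, 0.27, -0.91], [0, 0, 0]],
  [0, [0, 0.27, -0.91], [0, 0, 0]],
  [0, [0, 0, 0], [0, 0, 0]],
  [0, [0, 0, 0], [0, 0, 0]],
])

```text
t: 7.7
tool_pos: [0.5314, -0.3168, 0.2235]
tool_rot: [0.127, -3.096, -0.436]
contact_force: [-0.4, 0.3, -0.7]
opening: 0.0001
grip_force: 0.0
```

```bash
python3 - <<'E'
from h import *
from scipy.spatial.transform import Rotation as R
o=ctrl.get_obs();print(R.from_rotvec(o["tool_rot"]).as_matrix().round(3),o["tool_pos"])
im=imaging.get_image("top");cv2.imwrite("pics/t4.png",cv2.resize(im["color"][130:290,190:400],(788,600)))
E
```

```text
[[-0.997 -0.079 -0.023]
 [-0.082  0.958  0.275]
 [ 0.001  0.276 -0.961]] [ 0.53135755 -0.31677745  0.22348332]
```

View pics/t4.png

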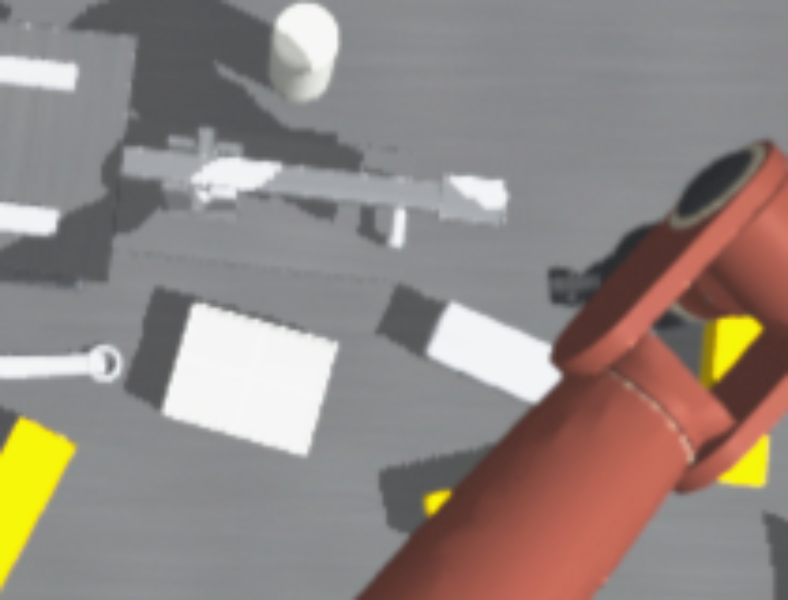

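The tube's inner end is now at (448,303)/(428,355), well clear of the bar line (y ≈ 190), and the tray, can and wrench are where they were. Next I'll move over the pad at (475,198).

play_rows([
  [0, [-0.58, 0.34, 0.3], [0, 0, 0]],
  [0, [-0.58, 0.34, 0.3], [0, 0, 0]],
  [0, [-0.58, 0.34, 0.3], [0, 0, 0]],
  [0, [0, 0, 0], [0, 0, 0]],
  [0, [0, 0, 0], [0, 0, 0]],
])

```text
t: 8.38
tool_pos: [0.612, -0.2486, 0.1931]
tool_rot: [0.126, -3.094, -0.437]
contact_force: [-0.2, 0.3, 1.2]
opening: 0.0003
grip_force: 0.0
```

play_rows([
  [0, [0, -0.09, 0.31], [0, 0, 0]],
  [0, [0, -0.08, 0.28], [0, 0, 0]],
  [0, [0, 0, 0], [0, 0, 0]],
  [0, [0, -0.05, 0.18], [0, 0, 0]],
  [0, [0, -0.05, 0.18], [0, 0, 0]],
  [0, [0, -0.05, 0.18], [0, 0, 0]],
  [0, [0, 0, 0], [0, 0, 0]],
])

```text
t: 9.25
tool_pos: [0.6135, -0.2499, 0.1373]
tool_rot: [0.126, -3.1, -0.431]
contact_force: [-0.2, -2.5, 5.9]
opening: -0.0003
grip_force: 2.9
```

play_rows([
  [0, [0, -0.04, 0.27], [0, 0, 0]],
  [0, [0, -0.04, 0.27], [0, 0, 0]],
  [0, [-0.01, -0.01, 0.27], [0, 0, 0]],
  [0, [-0.01, -0.01, 0.27], [0, 0, 0]],
  [0, [0, 0, 0], [0, 0, 0]],
])

```text
t: 9.88
tool_pos: [0.6133, -0.2396, 0.0831]
tool_rot: [0.125, -3.099, -0.432]
contact_force: [0.8, -2.9, 3.3]
opening: 0.0
grip_force: 1.5
```

play_rows([
  [0, [-0.01, 0.02, 0.2], [0, 0, 0]],
  [0, [-0.01, 0.02, 0.2], [0, 0, 0]],
  [0, [0, 0, 0], [0, 0, 0]],
])

```text
t: 10.25
tool_pos: [0.6137, -0.2318, 0.0645]
tool_rot: [0.126, -3.099, -0.433]
contact_force: [-0.1, -3.2, 2.1]
opening: 0.0001
grip_force: 1.7
```

play_rows([
  [0, [0, 0.01, 0.06], [0, 0, 0]],
  [0, [0, 0, 0], [0, 0, 0]],
])

```text
t: 10.5
tool_pos: [0.6138, -0.2308, 0.0624]
tool_rot: [0.126, -3.099, -0.431]
contact_force: [-0.9, -5.0, 3.1]
opening: -0.0
grip_force: 2.7
```

play_rows([
  [0, [0, -0.05, 0.05], [0, 0, 0]],
  [0, [0, 0, 0], [0, 0, 0]],
])

```text
t: 10.75
tool_pos: [0.6141, -0.2307, 0.0595]
tool_rot: [0.127, -3.098, -0.438]
contact_force: [0.3, -0.9, 5.7]
opening: 0.0003
grip_force: 2.6
```

play_rows([
  [0, [0, -0.02, 0.06], [0, 0, 0]],
  [0, [0, 0, 0], [0, 0, 0]],
])

```text
t: 11.0
tool_pos: [0.6142, -0.2305, 0.0565]
tool_rot: [0.127, -3.098, -0.439]
contact_force: [0.1, 0.7, 5.6]
opening: -0.0003
grip_force: 2.5
```

play_rows([
  [0, [0, 0, 0.05], [0, 0, 0]],
  [0, [0, 0, 0], [0, 0, 0]],
])

```text
t: 11.25
tool_pos: [0.6142, -0.2296, 0.0542]
tool_rot: [0.127, -3.098, -0.439]
contact_force: [0.5, 1.7, 6.7]
opening: 0.0001
grip_force: 2.5
```

play_rows([
  [0, [0, 0, 0.04], [0, 0, 0]],
  [0, [0, 0, 0], [0, 0, 0]],
])

```text
t: 11.5
tool_pos: [0.6143, -0.229, 0.0524]
tool_rot: [0.128, -3.099, -0.439]
contact_force: [0.3, 0.8, 5.8]
opening: 0.0001
grip_force: 2.6
```

play_rows([
  [0, [0, 0, 0.04], [0, 0, 0]],
  [0, [0, 0, 0], [0, 0, 0]],
])

```text
t: 11.75
tool_pos: [0.6143, -0.2287, 0.0508]
tool_rot: [0.128, -3.099, -0.439]
contact_force: [0.3, 0.4, 7.1]
opening: 0.0
grip_force: 3.1
```

play_rows([
  [0, [0, 0, 0.04], [0, 0, 0]],
  [0, [0, 0, 0], [0, 0, 0]],
])

```text
t: 12.0
tool_pos: [0.6146, -0.2286, 0.0505]
tool_rot: [0.128, -3.099, -0.438]
contact_force: [-3.2, 0.1, 13.1]
opening: -0.0001
grip_force: 5.9
```

The force jumped from 7 to 13 N with almost no travel, so the bar should be on its stop. I'll check with a picture.

```bash
python3 - <<'E'
from h import *
im=imaging.get_image("scene");cv2.imwrite("pics/s5.png",cv2.resize(im["color"][110:310,130:400],(800,592)))
o=ctrl.get_obs();print(o["t"],o["contact_force"],o["tool_pos"])
E
```

```text
12.05 [-3.11752774  0.33553081 13.51928322] [ 0.61456151 -0.22864364  0.05052432]
```

View pics/s5.png

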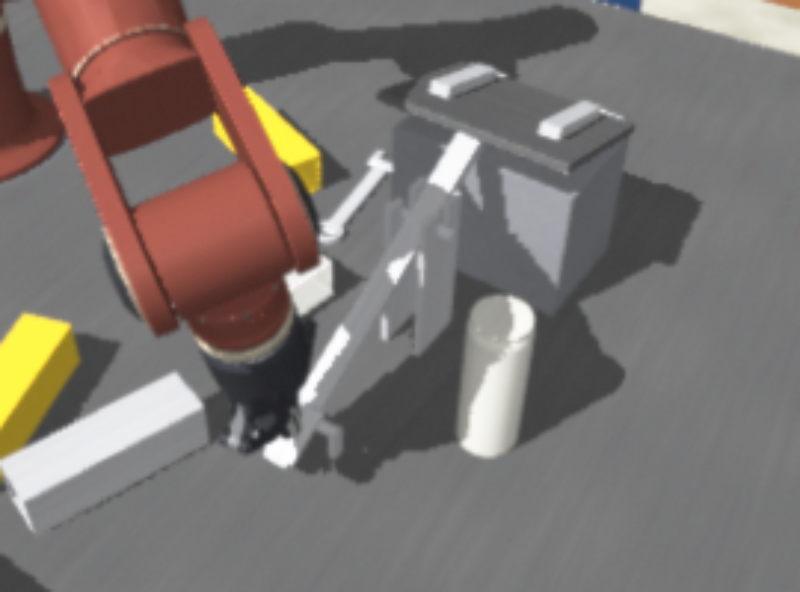

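```bash
python3 - <<'E'
from h import *
import pickle
im=pickle.load(open("scene.pkl","rb"))
pin=np.array([.6316,-.0285]);w=np.array([.0864,.9963])
for a in(.2,.25,.27):
    s=.234-.168*np.cos(a);z=.158+.168*np.sin(a)
    m=pin+w*s;v=np.array([.9963,-.0864])*.102
    print(a,((proj(im,[[*(m-v),z],[*m,z],[*(m+v),z]])-[130,110])*800/270).round())
print(((proj(im,[[.6146,-.2286,.0505]])-[130,110])*800/270).round())
E
```

```text
0.2 [[372. 105.]
 [464. 140.]
 [563. 179.]]
0.25 [[373.  97.]
 [465. 132.]
 [565. 171.]]
0.27 [[374.  94.]
 [466. 129.]
 [566. 168.]]
[[289. 427.]]
```

The flap's near corner, seen at (570,170), matches a predicted opening of about 0.26 rad. So the bar is on its stop, held at 13 N, with the tube, can, tray and wrench clear.

```bash
python3 -c "
from station import ctrl
print(ctrl.finish_job())"
```

```text
the job is handed in; nothing more can be done
None
```

I handed the job in with the grey offcut pushed about 60 mm clear of the bar line and the fingertips holding the bar on its stop at about 13 N; the flap measured about 0.26 rad open, nothing was gripped or lifted, and the tray, can and wrench looked undisturbed in the pictures.

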